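# Take the bayonet lens unit off the book scanner

### The arm

A 7-joint arm with a two-finger parallel gripper is mounted at the origin on the work surface. World frame = base frame: x ahead of the robot, y to its left, z up, the work surface at z = 0. Lengths are in m, angles in rad, forces in N, time in s.
With the tool pointing down it reaches from about 0.35 to 0.9 m from the base axis. Payload 19.9 kg.
Tool frame: the origin (TCP) lies between the finger pads; the fingertips stand 8 mm ahead of it and the grasp point (between the pads) lies 11 mm behind it; z points along the fingers, y is the direction in which the jaws open and shut (so a half turn about z gives the same grasp; the last joint's range is limited). The gripper opens to 94 mm and grips with 3 to 60 N. Pads are 16 mm wide; open, the fingers measure 119 mm over their backs; the gripper's body (75 mm by 177 mm) begins 78 mm behind the grasp point.
Start: joints at [1.272, 0.417, -0.01, 1.614, 0.005, 1.111, -0.053], TCP at [0.159, -0.604, 0.213] pointing down, gripper open.
Joint ranges: [-2.81, 2.81], [-0.39, 2.02], [-1.27, 1.25], [0.06, 2.57], [-1.19, 4.33], [0.19, 2], [-2.82, 2.82]. Speed limits (rad/s): [1.89, 1.89, 2.39, 2.39, 3.01, 3.01, 3.01].

### API

Orientations are given as [roll, pitch, yaw] about the fixed x, y, z axes, in that order (R = Rz(yaw) Ry(pitch) Rx(roll)).
In Python, from cell import telemetry, snapshot, camera_model, r gives the robot as it stands.
- The arm moves only by the tool servo_tool, never from a script. Its argument "rows" is a list of rows, each a list of 3 entries, a list of its own where there are three numbers: the shift along the tool's x, y, z in units of 60 mm (1.0 is 60 mm), then the turn about the tool's z in units of 5 degrees (1.0 is 5 degrees), then the closure, from -1 (fully open) to 1 (shut). A call has exactly 10 rows; each row is the pose to reach, as a shift and turn from the pose commanded when the call began, along the tool's axes at that moment; what a row does not reach only later rows make up. A row lasts 1/8 s, in which the tool goes at most 62.5 mm and 10.7 degrees, less where a joint would pass 70% of its speed; a pose out of reach is approached as far as the arm can. A call with a gripper value outside its range is refused whole. The fingers move at their own pace and stop on an object; the grip force is fixed at half the most. Time passes only in rows, so rows that repeat a pose let the fingers close, or fill a call up. It gives the time, the measured TCP pose, the force and the opening at its end, in the units of the state.
- telemetry.get_state(): the state, without advancing time (a new reading comes with each control period).
- snapshot(name): name is "side" or "top" or "wrist"; returns (picture, depth): 480x640x3 uint8, red, green, blue; 480x640 float32, m along the optical axis (not along the pixel's ray), 0 where there is no reading.
- camera_model(name): a dict with "intrinsics" (3x3 intrinsics, pixels), "D" ([k1, k2, p1, p2, k3] as OpenCV has them; the pictures are not rectified), "extrinsics" (4x4, takes a point from world to camera coordinates); the wrist camera has in their place "hand_eye" (4x4, takes a point from camera to tool coordinates, whose origin is the TCP and whose axes are the flange's). Camera axes: x right, y down, z forward; pixel columns grow to the right and rows downward; lengths in m; the calibration is good to about 2 mm. A picture is of the moment at which its call begins: read the wrist's pose just before it. camera_model takes no time and is no camera call.
- r.close_job(): hands the job in, once; it reports no verdict.
The state is a dict: "time_s": time; "joint_pos": joint angles; "qvel": joint speeds; "effort": joint torques, N m; "ee_pos": TCP position; "tool_rot": TCP orientation; "wrist_force": force on the tool from outside, world axes, zero at the start; "wrist_torque": the same for the moment, N m; "opening": finger opening in m.
Only numpy, scipy, OpenCV 4.12 (cv2) and the standard library are available. Lean on these libraries where they do the work, as an engineer would, in place of code of your own. Each camera call takes 0.05 s, during which the arm holds its last target. There are 200 camera calls.

### The job

The bench scanner's lens unit is due for cleaning: press the blue release button all the way down (it stays down), turn the lens unit anticlockwise, up to about a quarter turn, until it meets its stop, lift it straight off and set it upright and fully home in the round yellow service stand, then let go of it. Be gentle throughout: feel for the button's bottom, the turn stop and the stand instead of forcing them, never tug at the lens unit while it is locked, do not drop it, and leave the book, the tub of wipes and the hand-held scanner where they are.

Things in the scene. Friction and masses are not known exactly. Their poses are not given: they have to be found in the camera images.
- scanner: Fixed white bench scanner, a low box 150 x 120 mm, 50 mm high, with blue side stripes. Origin: on the table under the axis of the round lens mount; the box reaches 60 mm to -x and 90 mm to +x of it and 60 mm either way in y. z up. It may stand at any yaw within about 0.5 rad.
- mount (a point): Centre of the round bayonet mount in the scanner's top face, 50 mm above the table, axes as the scanner's; 2 mm radial play. Button down, the lens unit turns anticlockwise (from above), rubbing (about 0.15 N m), to a hard stop (load it with at most 0.4 N m); there its x lies, differing each time, 1.03 to 1.44 rad from the scanner's x. It lifts off only within 0.09 rad of the stop, rubbing with some 6 N for the first 5 mm; a 30 mm lift clears it.
- release_top (a point): Top centre of the round blue release button (18 mm across), 62 mm to the scanner's +x side of the mount's axis; about 12 mm above the scanner's top when up. It slides straight down 8 mm to a hard stop against 3.5 N of steady friction (no spring) and stays where it is left. Its hidden pin blocks the lens unit's turning until it is 6 mm down.
- release (a joint): Travel of the release button in m: 0 up, 0.008 fully down. It may start up to 1.5 mm down.
- lens: Loose lens unit in the mount, about 0.28 kg. Black ribbed barrel with a window on top and an orange line on its +x side; grey collar (72 mm across, 5 mm thick) under it; below, a steel spigot 40 mm across, 22 mm long, with two lugs, 56 mm over both. Origin: centre of the collar's underside, z up. Locked, it sits 1 mm above the scanner's top, pushed up by a 9 N spring, its x within 0.06 rad of the scanner's x.
- lens_grip (a point): Point on the axis of the lens unit's barrel, 30 mm above its origin: a good height to grip. The barrel is 56 mm in diameter and reaches from 5 to 48 mm above the origin.
- stand: Fixed service stand, a yellow ring on a grey 120 mm square foot. Ring 92 mm outside and 63 mm inside diameter, 40 mm high, open on top, hole 32 mm deep. Origin: centre of the foot on the table.
- stand_mouth (a point): Centre of the ring's mouth, 40 mm above the table. With the spigot in the hole the lens unit's collar rests on the ring's rim, the lens unit's origin then lies at this point; any yaw is fine.
- book: Bystander: red book lying flat, 120 x 180 x 28 mm, origin under its centre.
- wipes: Bystander: small round tub of wipes, 50 mm in diameter, 85 mm high, white with a green band, origin under its centre.
- handscanner: Bystander: hand-held scanner with yellow head and black handle, about 45 x 165 mm, 36 mm high, origin under its middle.
Mind the look-alikes: they are no part of the job. There is more than one size of the stand; the one meant has the size given above.

How it is judged:
On the way, in this order (a step that is already met when the one before it is completed fails the run):
1. the release button is pressed down (at least 6.5 of its 8 mm) (value of joint release above 0.0065 m), for 0.1 s.
2. the lens unit, still in the mount, has been turned at least 0.85 rad from the scanner's axis (angle between the x axis of lens and the x axis of scanner, either way round above 0.85 rad and z of lens in the frame of mount below 0.012 m and horizontal distance between lens and mount below 0.006 m), for 0.1 s.
3. the lens unit is lifted clear of the mount (z of lens in the frame of mount above 0.025 m), for 0.1 s.
At the end, for the whole second after the job is handed in: The lens unit stands released, upright (within 0.06 rad) and at rest in the service stand, its collar on the ring's rim: origin within 3 mm of the mouth in height and 6 mm sideways (horizontal distance between lens and stand_mouth below 0.006 m and z of lens in the frame of stand_mouth between -0.003 and 0.003 m and angle between lens's own z axis and vertical below 0.06 rad and linear speed of lens below 0.02 m/s and contact force between the fingers and lens below 0.1 N); the robot touches nothing.
It fails at once if the robot presses on the scanner or its release button with more than 35 N (contact force between any of the fingers, the arm and scanner above 35 N).
It fails at once if the lens unit is forced against the scanner's mount: more than 42 N between them, all contacts added (contact force between lens and scanner above 42 N).
It fails at once if the lens unit is pressed into the stand with more than 35 N (contact force between lens and stand above 35 N).
It fails at once if the lens unit is let go of more than 10 mm above the stand's rim, outside the mount (contact force between the fingers and lens below 0.05 N and z of lens in the frame of stand_mouth above 0.01 m and z of lens in the frame of mount above 0.012 m).
It fails at once if the book, the tub of wipes or the hand-held scanner is moved by more than 15 mm (distance of any of book, wipes, handscanner from where it was at the start of the episode above 0.015 m).
It also fails if it takes over 70 s, if anything falls off the work surface, if the arm or the gripper's body presses on something with over 40 N, if the wrist force passes 120 N, or if a joint passes its speed limit or range.

## Working session

There is one attempt and no reset: what is moved stays moved. The work goes in short steps, Python scripts to look and compute and a tool call to move; the robot and the scene stay as the last step left them, time stands still between calls to the robot, and variables do not carry over. Pictures are saved under pics/ and viewed, about 8 in all and at most 12, crops included, and the job is handed in when it is done.

Besides the shell and the picture viewer there is one more tool, called after "Request:" in YAML: its name, and indented under it one key for each argument. servo_tool: Moves the arm, as the interface text tells. Its arguments: {"type":"object","properties":{"rows":{"type":"array"}},"required":["rows"]}

```bash
mkdir -p pics; ls; cat > h.py <<'E'
import numpy as np,cv2
from cell import telemetry,snapshot,camera_model,r
def ray(name,px,T=None):
    m=camera_model(name);K=np.array(m["intrinsics"]);D=np.array(m["D"],float)
    u=cv2.undistortPoints(np.array(px,float).reshape(-1,1,2),K,D).reshape(-1,2)
    d=np.c_[u,np.ones(len(u))]
    if name=="wrist": E=T@np.array(m["hand_eye"])
    else: E=np.linalg.inv(np.array(m["extrinsics"]))
    return E[:3,3],d@E[:3,:3].T
def plane(name,px,z,T=None):
    o,d=ray(name,px,T);return o+d*((z-o[2])/d[:,2])[:,None]
def pts(name,px,dep,T=None):
    o,d=ray(name,px,T);p=np.array(px,int).reshape(-1,2);return o+d*dep[p[:,1],p[:,0]][:,None]
def tcp():
    from scipy.spatial.transform import Rotation as R
    s=telemetry.get_state();T=np.eye(4);T[:3,:3]=R.from_euler('xyz',s["tool_rot"]).as_matrix();T[:3,3]=s["ee_pos"];return T
def save(n,im): cv2.imwrite("pics/"+n,im[:,:,::-1])
E
python3 - <<'E'
from h import *
s=telemetry.get_state();print(s)
a,d=snapshot("top");save("top0.png",a);np.savez("top0.npz",a=a,d=d)
b,e=snapshot("side");np.savez("side0.npz",a=b,d=e)
save("side0.png",b)
print(camera_model("top"),camera_model("wrist"))
E
```

```text
pics
{'time_s': 0.0, 'joint_pos': array([ 1.27251415,  0.41797435, -0.01028982,  1.61418845,  0.0047013 ,
        1.11069563, -0.052965  ]), 'qvel': array([-0.00042537,  0.00061361,  0.00043745, -0.00043583, -0.00167561,
        0.00017593, -0.00067005]), 'effort': array([-9.58422675e-05, -8.51250243e+01,  6.39016069e-01, -4.25996125e+01,
       -4.89946408e-02,  1.85722980e-02,  6.83588746e-05]), 'ee_pos': array([ 0.15861502, -0.60414868,  0.21281911]), 'tool_rot': array([-3.14035434e+00,  9.88220493e-05,  2.56814071e-01]), 'wrist_force': array([ 1.32276696, -0.05049449,  0.14717139]), 'wrist_torque': array([-0.00677494,  0.02566474, -0.05262258]), 'opening': 0.0937240604126375}
{'intrinsics': array([[469.8680531 ,   0.        , 312.56143201],
       [  0.        , 469.8680531 , 244.85851448],
       [  0.        ,   0.        ,   1.        ]]), 'D': array([-0.01096631,  0.        ,  0.        ,  0.        ,  0.        ]), 'extrinsics': array([[ 0.01034137, -0.99988096, -0.01145064,  0.11881938],
       [-0.9973272 , -0.0094853 , -0.0724464 ,  0.50900208],
       [ 0.07232916,  0.01216923, -0.99730657,  0.98975203],
       [ 0.        ,  0.        ,  0.        ,  1.        ]])} {'intrinsics': array([[358.13609599,   0.        , 323.09122054],
       [  0.        , 358.13609599, 240.02497505],
       [  0.        ,   0.        ,   1.        ]]), 'D': array([-0.04036646,  0.        ,  0.        ,  0.        ,  0.        ]), 'hand_eye': array([[ 5.64398262e-04, -9.65407149e-01, -2.60746462e-01,
         7.49606323e-02],
       [ 9.99999701e-01,  4.06845395e-04,  6.58212726e-04,
        -1.06767983e-03],
       [-5.29359774e-04, -2.60746755e-01,  9.65407090e-01,
        -1.69762496e-01],
       [ 0.00000000e+00,  0.00000000e+00,  0.00000000e+00,
         1.00000000e+00]])}
```

View pics/top0.png

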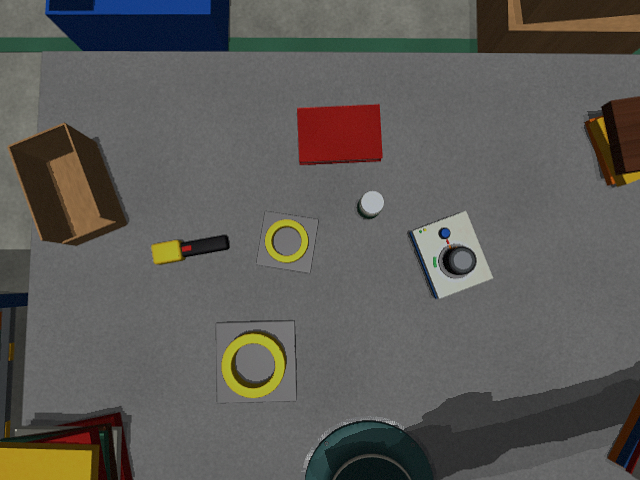

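The top view shows the scanner at about (452,255), with the lens at (459,260) and the blue button at (445,233). There are two yellow-ring stands, a small one at (288,241) and a large one at (253,365). I'll measure both against the 92/63 mm ring and the 120 mm foot.

```bash
python3 - <<'E'
from h import *
z=np.load("top0.npz");a,d=z["a"],z["d"]
hsv=cv2.cvtColor(a,cv2.COLOR_RGB2HSV)
y=cv2.inRange(hsv,(22,120,90),(35,255,255))
for n,(c,r_) in {"small":(288,241),"large":(253,365)}.items():
    m=np.zeros_like(y);w=45;m[r_-w:r_+w,c-w:c+w]=y[r_-w:r_+w,c-w:c+w]
    cs,h=cv2.findContours(m,cv2.RETR_CCOMP,cv2.CHAIN_APPROX_NONE)
    dd=d[m>0];print(n,"depth",np.percentile(dd,[10,50,90]))
    ij=np.argwhere(m>0)[:,::-1];P=pts("top",ij,d);print(" z",np.percentile(P[:,2],[10,50,90]))
    for k in cs:
        if len(k)<40: continue
        W=plane("top",k,np.percentile(P[:,2],70))[:,:2].astype(np.float32)
        (cx,cy),s,_=cv2.fitEllipse(W);print("  ell",cx,cy,s)
# blue button
b=cv2.inRange(hsv,(100,120,60),(125,255,255))
m=np.zeros_like(b);m[222:245,435:456]=b[222:245,435:456]
ij=np.argwhere(m>0)[:,::-1];P=pts("top",ij,d);print("button",len(ij),ij.mean(0),P.mean(0),P[:,2].max())
w=cv2.inRange(hsv,(0,0,150),(180,60,255));m=np.zeros_like(w);m[205:305,400:500]=w[205:305,400:500]
cs,_=cv2.findContours(m,cv2.RETR_EXTERNAL,cv2.CHAIN_APPROX_NONE);k=max(cs,key=cv2.contourArea)
W=plane("top",k,.05)[:,:2].astype(np.float32);rc=cv2.minAreaRect(W);print("box",rc)
# lens top: points higher than .08
ij=np.argwhere(np.ones((100,100)))[:,::-1]+[400,205];P=pts("top",ij,d);s=P[:,2]>.09;print("lens",P[s].mean(0),np.ptp(P[s],axis=0))
for n in [(370,205),(340,135),(180,250)]: print(n,pts("top",[n],d))
ij=np.argwhere(np.ones((480,640)))[:,::-1]
mx,my=288,241
c=np.hstack([cv2.resize(a[200:280,240:330],(400,356)),cv2.resize(a[200:310,400:500],(324,356))]);save("crop.png",c)
E
```

```text
small depth [0.98596454 0.98950553 0.99373716]
 z [0.03710847 0.03983057 0.04235222]
  ell 0.5148813128471375 0.17937475442886353 (0.08906079828739166, 0.09038485586643219)
  ell 0.5146071910858154 0.17946545779705048 (0.06383626163005829, 0.06431785225868225)
large depth [0.95023667 0.9546684  0.95930411]
 z [0.05452458 0.0568719  0.05903311]
  ell 0.2587587535381317 0.242698535323143 (0.12768200039863586, 0.12796540558338165)
  ell 0.2586461007595062 0.24270005524158478 (0.09085629880428314, 0.09132225811481476)
button 64 [445.125    232.671875] [ 0.53260293 -0.14938155  0.05981806] 0.06504035178206335
box ((0.4893684387207031, -0.16664698719978333), (0.15006901323795319, 0.11913897097110748), 21.211368560791016)
lens [ 0.47341888 -0.15303591  0.15525591] [0.0680972  0.31071577 0.93517443]
(370, 205) [[0.58444443 0.00824194 0.08669595]]
(340, 135) [[0.74507545 0.06697734 0.03152766]]
(180, 250) [[0.49338561 0.40636683 0.02919074]]
```

View pics/crop.png

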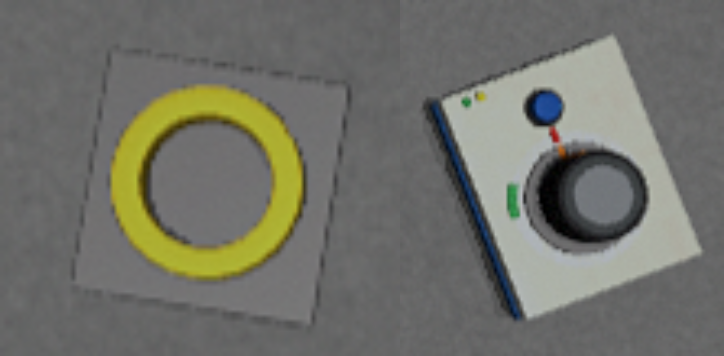

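The small stand at (288,241) measures ring 90/64 mm and rim height 40 mm, with a foot of about 120 mm, so it's the one meant. The large one at (253,365) is 128/91 mm and 57 mm high, so it's a look-alike. The crop confirms the small stand, and shows the scanner with its button and the orange line. The scanner's yaw is about 0.37, its mount is at about (0.475,-0.172) and its button at about (0.533,-0.150). I'll hover above it next.

Request:
servo_tool:
  rows:
    - [[0.4,-0.3,0],-0.6,-1]
    - [[1.2,-0.9,0],-1.8,-1]
    - [[2.1,-1.6,0],-3,-1]
    - [[3.0,-2.3,0],-4.4,-1]
    - [[3.9,-3.0,0],-5.7,-1]
    - [[4.8,-3.7,0],-7,-1]
    - [[5.7,-4.4,0],-8.4,-1]
    - [[6.5,-5.0,0],-9.6,-1]
    - [[7.1,-5.4,0],-10.5,-1]
    - [[7.46,-5.69,0],-11,-1]

```text
time_s: 1.35
ee_pos: [0.5063, -0.1577, 0.2133]
tool_rot: [-3.141, -0.001, 1.221]
wrist_force: [0.5, -0.1, 1.2]
opening: 0.0939
```

```bash
python3 - <<'E'
from h import *
for i in range(6): snapshot("side")
s=telemetry.get_state();print(s["time_s"],s["joint_pos"],s["ee_pos"],s["tool_rot"],s["wrist_force"],s["wrist_torque"])
T=tcp();a,d=snapshot("wrist");save("w1.png",a);np.savez("w1.npz",a=a,d=d,T=T)
E
```

```text
1.65 [ 0.64365381  0.27833383 -0.4632517   1.83811553  0.14169992  1.05812018
 -0.23002872] [ 0.50425326 -0.1616993   0.21326027] [-3.14105141e+00  3.86516827e-04  1.21479696e+00] [0.16918124 0.00261948 1.01739201] [-0.10580846 -0.05707288 -0.02872357]
```

View pics/w1.png

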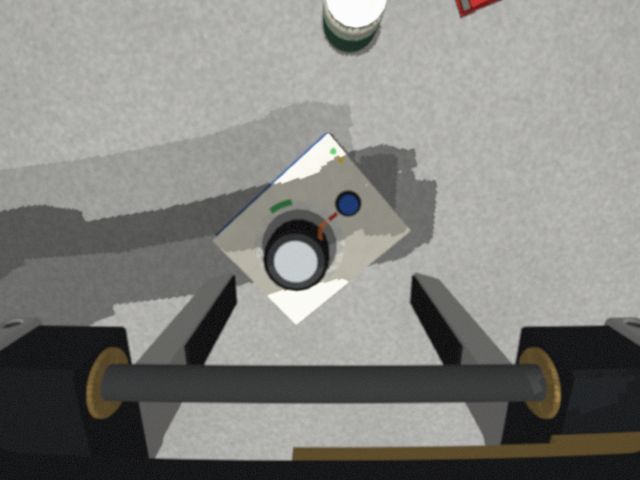

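The wrist view shows the button at (348,203), the lens window at (296,262) and the orange line at (322,230).

```bash
python3 - <<'E'
from h import *
z=np.load("w1.npz");a,d,T=z["a"],z["d"],z["T"]
hsv=cv2.cvtColor(a,cv2.COLOR_RGB2HSV)
b=cv2.inRange(hsv,(100,120,40),(130,255,255));m=np.zeros_like(b);m[185:222,328:368]=b[185:222,328:368]
ij=np.argwhere(m>0)[:,::-1];P=pts("wrist",ij,d,T);s=P[:,2]>np.percentile(P[:,2],60)-.003
print("button",P[s].mean(0),np.percentile(P[:,2],[10,50,90]),np.ptp(P[s],axis=0))
ij=np.argwhere(np.ones((110,100)))[:,::-1]+[250,205];P=pts("wrist",ij,d,T)
s=abs(P[:,2]-.098)<.006
W=P[s][:,:2].astype(np.float32);print("lens top",s.sum(),np.median(P[s][:,2]),cv2.minEnclosingCircle(W),W.mean(0))
o=cv2.inRange(hsv,(3,130,60),(18,255,255));m=np.zeros_like(o);m[210:245,305:345]=o[210:245,305:345]
ij=np.argwhere(m>0)[:,::-1];P=pts("wrist",ij,d,T);print("orange",np.c_[ij,P.round(3)][::6])
ij=np.argwhere(np.ones((220,220)))[:,::-1]+[205,120];P=pts("wrist",ij,d,T);s=abs(P[:,2]-.05)<.004
print("box",np.median(P[s][:,2]),cv2.minAreaRect(P[s][:,:2].astype(np.float32)))
E
```

```text
button [ 0.53261386 -0.14905584  0.05930196] [0.05032753 0.05911063 0.06020939] [0.0169237  0.01750121 0.00452907]
lens top 3240 0.09833014547972779 ((0.4752739369869232, -0.17087163031101227), 0.028253920376300812) [ 0.47579738 -0.17006814]
orange [[ 3.24e+02  2.21e+02  5.06e-01 -1.56e-01  5.50e-02]
 [ 3.24e+02  2.23e+02  5.05e-01 -1.58e-01  5.50e-02]
 [ 3.24e+02  2.24e+02  5.05e-01 -1.59e-01  5.50e-02]
 [ 3.24e+02  2.25e+02  5.05e-01 -1.60e-01  5.50e-02]
 [ 3.18e+02  2.27e+02  4.99e-01 -1.59e-01  6.00e-02]
 [ 3.19e+02  2.28e+02  5.00e-01 -1.59e-01  6.40e-02]
 [ 3.20e+02  2.29e+02  5.01e-01 -1.59e-01  6.70e-02]
 [ 3.18e+02  2.31e+02  4.99e-01 -1.59e-01  7.40e-02]
 [ 3.20e+02  2.32e+02  5.01e-01 -1.60e-01  7.80e-02]
 [ 3.21e+02  2.33e+02  5.01e-01 -1.61e-01  7.70e-02]
 [ 3.22e+02  2.34e+02  5.02e-01 -1.62e-01  7.80e-02]
 [ 3.17e+02  2.36e+02  4.99e-01 -1.58e-01  9.30e-02]
 [ 3.18e+02  2.37e+02  4.99e-01 -1.59e-01  9.50e-02]
 [ 3.19e+02  2.38e+02  5.00e-01 -1.60e-01  9.60e-02]
 [ 3.21e+02  2.39e+02  5.01e-01 -1.62e-01  9.50e-02]]
box 0.04869247519249695 ((0.4889078736305237, -0.1666267216205597), (0.1503298431634903, 0.12078917771577835), 21.249879837036133)
```

Request:
servo_tool:
  rows:
    - [[0.1,0.1,0],0,1]
    - [[0.2,0.2,0],0,1]
    - [[0.36,0.37,0.2],0,1]
    - [[0.36,0.37,0.6],0,1]
    - [[0.36,0.37,1.0],0,1]
    - [[0.36,0.37,1.4],0,1]
    - [[0.36,0.37,1.7],0,1]
    - [[0.36,0.37,1.9],0,1]
    - [[0.36,0.37,2.0],0,1]
    - [[0.36,0.37,2.0],0,1]

```text
time_s: 2.95
ee_pos: [0.5334, -0.148, 0.0935]
tool_rot: [-3.142, -0.0, 1.217]
wrist_force: [0.4, -0.4, 0.6]
opening: 0.0006
```

```bash
cat >> h.py <<'E'
def st():
    s=telemetry.get_state();print(round(s["time_s"],2),"p",s["ee_pos"].round(4),"rpy",s["tool_rot"].round(4),"F",s["wrist_force"].round(2),"M",s["wrist_torque"].round(3),"op",round(s["opening"],4),"j",s["joint_pos"].round(2));return s
def to(x,y,z,yaw=None):
    T=tcp();print("d units",(T[:3,:3].T@(np.array([x,y,z])-T[:3,3])/.06).round(3))
    if yaw is not None:
        print("turn",-np.degrees(yaw-telemetry.get_state()["tool_rot"][2])/5)
E
python3 -c "
from h import *
st();to(.5327,-.1492,.069)"
```

```text
2.95 p [ 0.5334 -0.148   0.0935] rpy [-3.1415e+00 -1.0000e-04  1.2168e+00] F [ 0.38 -0.39  0.62] M [-0.011 -0.044  0.019] op 0.0006 j [ 0.56  0.47 -0.43  1.88  0.26  0.84 -0.36]
d units [-0.023 -0.004  0.408]
```

Request:
servo_tool:
  rows:
    - [[-0.02,0,0.15],0,1]
    - [[-0.02,0,0.28],0,1]
    - [[-0.02,0,0.36],0,1]
    - [[-0.02,0,0.4],0,1]
    - [[-0.02,0,0.42],0,1]
    - [[-0.02,0,0.44],0,1]
    - [[-0.02,0,0.46],0,1]
    - [[-0.02,0,0.47],0,1]
    - [[-0.02,0,0.48],0,1]
    - [[-0.02,0,0.49],0,1]

```text
time_s: 4.2
ee_pos: [0.5328, -0.1491, 0.064]
tool_rot: [-3.141, -0.0, 1.217]
wrist_force: [-2.5, 1.2, 3.5]
opening: 0.0004
```

```bash
python3 -c "
from h import *
st()"
```

```text
4.2 p [ 0.5328 -0.1491  0.064 ] rpy [-3.1415 -0.      1.2167] F [-2.54  1.18  3.45] M [0.299 0.546 0.01 ] op 0.0004 j [ 0.54  0.52 -0.41  1.9   0.28  0.78 -0.37]
```

Request:
servo_tool:
  rows:
    - [[0,0,0.005],0,1]
    - [[0,0,0.01],0,1]
    - [[0,0,0.015],0,1]
    - [[0,0,0.02],0,1]
    - [[0,0,0.022],0,1]
    - [[0,0,0.025],0,1]
    - [[0,0,0.027],0,1]
    - [[0,0,0.03],0,1]
    - [[0,0,0.03],0,1]
    - [[0,0,0.03],0,1]

```text
time_s: 5.45
ee_pos: [0.5329, -0.1491, 0.0623]
tool_rot: [-3.142, -0.0, 1.217]
wrist_force: [-3.0, 1.8, 5.5]
opening: 0.0004
```

```bash
python3 -c "
from h import *
st()"
```

```text
5.45 p [ 0.5329 -0.1491  0.0623] rpy [-3.1416 -0.      1.2167] F [-3.    1.84  5.52] M [0.33  0.762 0.025] op 0.0004 j [ 0.54  0.52 -0.41  1.9   0.28  0.78 -0.38]
```

Still moving at low force. I'll continue in 0.3 mm steps until the force rises.

Request:
servo_tool:
  rows:
    - [[0,0,0.004],0,1]
    - [[0,0,0.008],0,1]
    - [[0,0,0.012],0,1]
    - [[0,0,0.015],0,1]
    - [[0,0,0.015],0,1]
    - [[0,0,0.018],0,1]
    - [[0,0,0.018],0,1]
    - [[0,0,0.02],0,1]
    - [[0,0,0.02],0,1]
    - [[0,0,0.02],0,1]

```text
time_s: 6.7
ee_pos: [0.533, -0.1492, 0.062]
tool_rot: [3.141, 0.0, 1.217]
wrist_force: [-11.0, 4.5, 23.3]
opening: 0.0004
```

```bash
python3 -c "
from h import *
st()"
```

```text
6.7 p [ 0.533  -0.1492  0.062 ] rpy [3.1412e+00 4.0000e-04 1.2168e+00] F [-10.96   4.5   23.31] M [6.850e-01 2.416e+00 2.000e-03] op 0.0004 j [ 0.54  0.52 -0.41  1.9   0.28  0.78 -0.38]
```

Request:
servo_tool:
  rows:
    - [[0,0,-0.2],0,1]
    - [[0,0,-0.6],0,1]
    - [[0,0,-1.1],0,0]
    - [[0,0,-1.5],0,-1]
    - [[-0.15,-0.2,-1.6],0,-1]
    - [[-0.35,-0.4,-1.6],0,-1]
    - [[-0.55,-0.65,-1.6],0,-1]
    - [[-0.676,-0.777,-1.6],0,-1]
    - [[-0.676,-0.777,-1.6],0,-1]
    - [[-0.676,-0.777,-1.6],0,-1]

```text
time_s: 7.95
ee_pos: [0.4754, -0.1709, 0.157]
tool_rot: [3.141, -0.0, 1.217]
wrist_force: [0.7, 0.0, 0.1]
opening: 0.0771
```

```bash
python3 - <<'E'
from h import *
st();snapshot("side");T=tcp();a,d=snapshot("wrist");save("w2.png",a)
st();to(.4752,-.171,.07)
hsv=cv2.cvtColor(a,cv2.COLOR_RGB2HSV)
b=cv2.inRange(hsv,(100,120,40),(130,255,255));n,l,s,c=cv2.connectedComponentsWithStats(b)
for i in range(1,n):
    if s[i,4]>100:
        ij=np.argwhere(l==i)[:,::-1];P=pts("wrist",ij,d,T);print(c[i],s[i,4],P.mean(0),np.percentile(P[:,2],[10,50,90]))
ij=np.argwhere(np.ones((480,640)))[:,::-1];P=pts("wrist",ij,d,T);s=(abs(P[:,2]-.099)<.004)&(np.hypot(P[:,0]-.475,P[:,1]+.171)<.045)
W=P[s][:,:2].astype(np.float32);print("lens",s.sum(),np.median(P[s][:,2]),cv2.minEnclosingCircle(W),ij[s].min(0),ij[s].max(0))
E
```

```text
7.95 p [ 0.4754 -0.1709  0.157 ] rpy [ 3.1415e+00 -3.0000e-04  1.2170e+00] F [0.66 0.01 0.1 ] M [ 0.02  -0.041 -0.035] op 0.0771 j [ 0.67  0.3  -0.46  1.95  0.17  0.92 -0.22]
8.05 p [ 0.4755 -0.1707  0.157 ] rpy [-3.1415e+00 -4.0000e-04  1.2173e+00] F [ 0.57 -0.18 -0.08] M [-0.042 -0.073 -0.017] op 0.0849 j [ 0.67  0.3  -0.46  1.95  0.17  0.92 -0.22]
d units [-0.007 -0.002  1.449]
[384.02409639 191.65060241] 498 [ 0.5321208  -0.14838028  0.05366478] [0.04980133 0.05239362 0.05335957]
lens 4938 0.09834176961170178 ((0.4751647412776947, -0.1708221733570099), 0.02827909030020237) [283 221] [365 298]
```

View pics/w2.png

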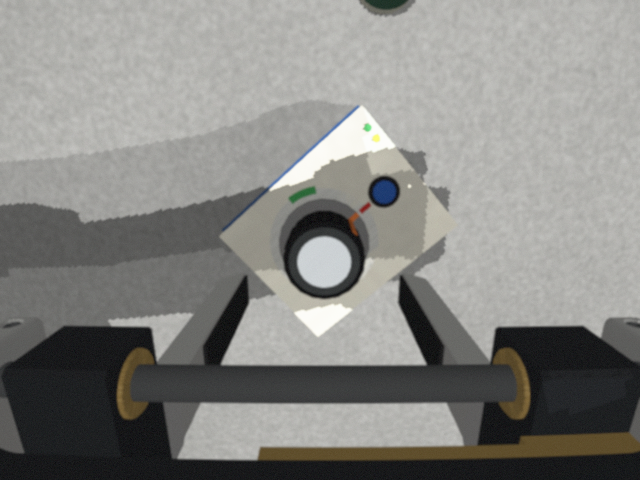

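The button at (384,191) has gone from z=0.0593 to 0.0524, so it's down. The lens window at (324,262) is centred between the jaws. Next I descend and grip.

Request:
servo_tool:
  rows:
    - [[0,0,0.3],0,-1]
    - [[0,0,0.7],0,-1]
    - [[0,0,1.1],0,-1]
    - [[0,0,1.35],0,-1]
    - [[0,0,1.45],0,-1]
    - [[0,0,1.45],0,-0.5]
    - [[0,0,1.45],0,0]
    - [[0,0,1.45],0,0.5]
    - [[0,0,1.45],0,1]
    - [[0,0,1.45],0,1]

```text
time_s: 9.3
ee_pos: [0.4756, -0.1713, 0.0704]
tool_rot: [3.14, -0.0, 1.217]
wrist_force: [3.5, -0.2, 2.0]
opening: 0.0558
```

```bash
python3 -c "
from h import *
st()
for i in range(4): snapshot('side')
st()"
```

```text
9.3 p [ 0.4756 -0.1713  0.0704] rpy [ 3.1404e+00 -1.0000e-04  1.2166e+00] F [ 3.46 -0.24  2.02] M [-0.334 -0.617  0.038] op 0.0558 j [ 0.63  0.43 -0.42  2.01  0.25  0.74 -0.29]
9.5 p [ 0.4756 -0.1712  0.0704] rpy [ 3.1405e+00 -1.0000e-04  1.2167e+00] F [ 3.32 -0.82  4.03] M [-0.446 -0.838 -0.01 ] op 0.0554 j [ 0.63  0.43 -0.42  2.01  0.25  0.74 -0.29]
```

Request:
servo_tool:
  rows:
    - [[0,0,0],-0.4,1]
    - [[0,0,0],-1.2,1]
    - [[0,0,0],-2.2,1]
    - [[0,0,0],-3.3,1]
    - [[0,0,0],-4.4,1]
    - [[0,0,0],-5.5,1]
    - [[0,0,0],-6.6,1]
    - [[0,0,0],-7.6,1]
    - [[0,0,0],-8.4,1]
    - [[0,0,0],-9,1]

```text
time_s: 10.75
ee_pos: [0.4746, -0.171, 0.07]
tool_rot: [-3.141, -0.001, 2.005]
wrist_force: [-0.8, 1.0, 6.6]
opening: 0.0556
```

```bash
python3 -c "
from h import *
st()"
```

```text
10.75 p [ 0.4746 -0.171   0.07  ] rpy [-3.1408e+00 -6.0000e-04  2.0051e+00] F [-0.78  0.98  6.55] M [-0.138  0.134 -0.203] op 0.0556 j [ 0.78  0.47 -0.6   2.01  0.37  0.77  0.39]
```

Request:
servo_tool:
  rows:
    - [[0,0,0],-0.2,1]
    - [[0,0,0],-0.4,1]
    - [[0,0,0],-0.6,1]
    - [[0,0,0],-0.8,1]
    - [[0,0,0],-1.0,1]
    - [[0,0,0],-1.2,1]
    - [[0,0,0],-1.4,1]
    - [[0,0,0],-1.6,1]
    - [[0,0,0],-1.8,1]
    - [[0,0,0],-2.0,1]

```text
time_s: 12.0
ee_pos: [0.4746, -0.171, 0.07]
tool_rot: [-3.141, -0.001, 2.178]
wrist_force: [-0.7, 0.5, 6.1]
opening: 0.0557
```

```bash
python3 -c "
from h import *
st();snapshot('side');snapshot('side');st()"
```

```text
12.0 p [ 0.4746 -0.171   0.07  ] rpy [-3.1408e+00 -6.0000e-04  2.1783e+00] F [-0.73  0.54  6.11] M [-0.216  0.135 -0.215] op 0.0557 j [ 0.81  0.48 -0.64  2.01  0.4   0.78  0.54]
12.1 p [ 0.4746 -0.171   0.07  ] rpy [-3.1408e+00 -7.0000e-04  2.1783e+00] F [-1.06 -1.13  6.01] M [-0.154  0.203 -0.15 ] op 0.0556 j [ 0.81  0.48 -0.64  2.01  0.4   0.78  0.54]
```

Request:
servo_tool:
  rows:
    - [[0,0,0],-0.05,1]
    - [[0,0,0],-0.1,1]
    - [[0,0,0],-0.15,1]
    - [[0,0,0],-0.2,1]
    - [[0,0,0],-0.25,1]
    - [[0,0,0],-0.3,1]
    - [[0,0,0],-0.33,1]
    - [[0,0,0],-0.36,1]
    - [[0,0,0],-0.38,1]
    - [[0,0,0],-0.4,1]

```text
time_s: 13.35
ee_pos: [0.4745, -0.171, 0.07]
tool_rot: [-3.141, -0.001, 2.213]
wrist_force: [-0.2, -0.2, 6.2]
opening: 0.0559
```

```bash
python3 -c "
from h import *
st()"
```

```text
13.35 p [ 0.4745 -0.171   0.07  ] rpy [-3.1407e+00 -7.0000e-04  2.2127e+00] F [-0.2  -0.17  6.18] M [-0.145  0.195 -0.188] op 0.0559 j [ 0.81  0.48 -0.64  2.01  0.41  0.78  0.57]
```

Request:
servo_tool:
  rows:
    - [[0,0,0],-0.05,1]
    - [[0,0,0],-0.1,1]
    - [[0,0,0],-0.15,1]
    - [[0,0,0],-0.2,1]
    - [[0,0,0],-0.25,1]
    - [[0,0,0],-0.3,1]
    - [[0,0,0],-0.33,1]
    - [[0,0,0],-0.36,1]
    - [[0,0,0],-0.38,1]
    - [[0,0,0],-0.4,1]

```text
time_s: 14.6
ee_pos: [0.4746, -0.171, 0.07]
tool_rot: [-3.141, -0.001, 2.248]
wrist_force: [-0.9, -0.5, 6.7]
opening: 0.0558
```

```bash
python3 -c "
from h import *
st()"
```

```text
14.6 p [ 0.4746 -0.171   0.07  ] rpy [-3.1408e+00 -7.0000e-04  2.2475e+00] F [-0.89 -0.47  6.72] M [-0.194  0.16  -0.171] op 0.0558 j [ 0.82  0.48 -0.65  2.01  0.41  0.78  0.6 ]
```

Request:
servo_tool:
  rows:
    - [[0,0,0],-0.05,1]
    - [[0,0,0],-0.1,1]
    - [[0,0,0],-0.15,1]
    - [[0,0,0],-0.2,1]
    - [[0,0,0],-0.25,1]
    - [[0,0,0],-0.3,1]
    - [[0,0,0],-0.33,1]
    - [[0,0,0],-0.36,1]
    - [[0,0,0],-0.38,1]
    - [[0,0,0],-0.4,1]

```text
time_s: 15.85
ee_pos: [0.4746, -0.171, 0.07]
tool_rot: [-3.141, -0.001, 2.282]
wrist_force: [-0.7, -0.1, 6.4]
opening: 0.0557
```

```bash
python3 -c "
from h import *
st()"
```

```text
15.85 p [ 0.4746 -0.171   0.07  ] rpy [-3.1408e+00 -7.0000e-04  2.2824e+00] F [-0.68 -0.14  6.38] M [-0.147  0.212 -0.148] op 0.0557 j [ 0.83  0.49 -0.66  2.01  0.42  0.78  0.63]
```

Request:
servo_tool:
  rows:
    - [[0,0,0],-0.05,1]
    - [[0,0,0],-0.1,1]
    - [[0,0,0],-0.15,1]
    - [[0,0,0],-0.2,1]
    - [[0,0,0],-0.25,1]
    - [[0,0,0],-0.3,1]
    - [[0,0,0],-0.33,1]
    - [[0,0,0],-0.36,1]
    - [[0,0,0],-0.38,1]
    - [[0,0,0],-0.4,1]

```text
time_s: 17.1
ee_pos: [0.4745, -0.171, 0.07]
tool_rot: [-3.141, -0.001, 2.317]
wrist_force: [-0.2, -0.6, 5.3]
opening: 0.0555
```

```bash
python3 -c "
from h import *
st()"
```

```text
17.1 p [ 0.4745 -0.171   0.07  ] rpy [-3.1408e+00 -8.0000e-04  2.3172e+00] F [-0.19 -0.63  5.27] M [-0.199  0.186 -0.138] op 0.0555 j [ 0.83  0.49 -0.67  2.01  0.42  0.79  0.66]
```

Request:
servo_tool:
  rows:
    - [[0,0,0],-0.05,1]
    - [[0,0,0],-0.1,1]
    - [[0,0,0],-0.15,1]
    - [[0,0,0],-0.2,1]
    - [[0,0,0],-0.25,1]
    - [[0,0,0],-0.3,1]
    - [[0,0,0],-0.33,1]
    - [[0,0,0],-0.36,1]
    - [[0,0,0],-0.38,1]
    - [[0,0,0],-0.4,1]

```text
time_s: 18.35
ee_pos: [0.4745, -0.171, 0.07]
tool_rot: [-3.141, -0.001, 2.352]
wrist_force: [-1.3, -0.6, 6.3]
opening: 0.0554
```

```bash
python3 -c "
from h import *
st()"
```

```text
18.35 p [ 0.4745 -0.171   0.07  ] rpy [-3.1409e+00 -8.0000e-04  2.3522e+00] F [-1.28 -0.57  6.34] M [-0.235  0.185 -0.131] op 0.0554 j [ 0.84  0.49 -0.68  2.01  0.43  0.79  0.69]
```

Request:
servo_tool:
  rows:
    - [[0,0,0],-0.05,1]
    - [[0,0,0],-0.1,1]
    - [[0,0,0],-0.15,1]
    - [[0,0,0],-0.2,1]
    - [[0,0,0],-0.25,1]
    - [[0,0,0],-0.3,1]
    - [[0,0,0],-0.33,1]
    - [[0,0,0],-0.36,1]
    - [[0,0,0],-0.38,1]
    - [[0,0,0],-0.4,1]

```text
time_s: 19.6
ee_pos: [0.4746, -0.171, 0.07]
tool_rot: [-3.141, -0.001, 2.387]
wrist_force: [-0.7, -0.7, 7.2]
opening: 0.0556
```

```bash
python3 -c "
from h import *
st()"
```

```text
19.6 p [ 0.4746 -0.171   0.07  ] rpy [-3.1409e+00 -8.0000e-04  2.3871e+00] F [-0.69 -0.66  7.19] M [-0.216  0.111 -0.154] op 0.0556 j [ 0.85  0.49 -0.68  2.01  0.43  0.79  0.72]
```

Request:
servo_tool:
  rows:
    - [[0,0,0],-0.05,1]
    - [[0,0,0],-0.1,1]
    - [[0,0,0],-0.15,1]
    - [[0,0,0],-0.2,1]
    - [[0,0,0],-0.25,1]
    - [[0,0,0],-0.3,1]
    - [[0,0,0],-0.33,1]
    - [[0,0,0],-0.36,1]
    - [[0,0,0],-0.38,1]
    - [[0,0,0],-0.4,1]

```text
time_s: 20.85
ee_pos: [0.4746, -0.171, 0.07]
tool_rot: [-3.141, -0.001, 2.422]
wrist_force: [-1.0, -1.1, 6.2]
opening: 0.0555
```

```bash
python3 -c "
from h import *
st()"
```

```text
20.85 p [ 0.4746 -0.171   0.07  ] rpy [-3.1409e+00 -8.0000e-04  2.4221e+00] F [-1.   -1.05  6.2 ] M [-0.243  0.198 -0.159] op 0.0555 j [ 0.85  0.49 -0.69  2.01  0.44  0.79  0.75]
```

Request:
servo_tool:
  rows:
    - [[0,0,0],-0.05,1]
    - [[0,0,0],-0.1,1]
    - [[0,0,0],-0.15,1]
    - [[0,0,0],-0.2,1]
    - [[0,0,0],-0.25,1]
    - [[0,0,0],-0.3,1]
    - [[0,0,0],-0.33,1]
    - [[0,0,0],-0.36,1]
    - [[0,0,0],-0.38,1]
    - [[0,0,0],-0.4,1]

```text
time_s: 22.1
ee_pos: [0.4746, -0.171, 0.07]
tool_rot: [-3.141, -0.001, 2.457]
wrist_force: [-1.6, -0.6, 6.0]
opening: 0.0554
```

```bash
python3 -c "
from h import *
st()"
```

```text
22.1 p [ 0.4746 -0.171   0.07  ] rpy [-3.1409e+00 -8.0000e-04  2.4569e+00] F [-1.6  -0.61  5.99] M [-0.256  0.208 -0.223] op 0.0554 j [ 0.86  0.5  -0.7   2.01  0.45  0.79  0.78]
```

Request:
servo_tool:
  rows:
    - [[0,0,0],-0.05,1]
    - [[0,0,0],-0.1,1]
    - [[0,0,0],-0.15,1]
    - [[0,0,0],-0.2,1]
    - [[0,0,0],-0.25,1]
    - [[0,0,0],-0.3,1]
    - [[0,0,0],-0.33,1]
    - [[0,0,0],-0.36,1]
    - [[0,0,0],-0.38,1]
    - [[0,0,0],-0.4,1]

```text
time_s: 23.35
ee_pos: [0.4745, -0.171, 0.07]
tool_rot: [-3.141, -0.001, 2.492]
wrist_force: [-1.6, -0.6, 6.3]
opening: 0.0554
```

```bash
python3 -c "
from h import *
st();T=tcp();a,d=snapshot('wrist');save('w3.png',a)
h=cv2.cvtColor(a,cv2.COLOR_RGB2HSV);o=cv2.inRange(h,(3,130,50),(18,255,255));n,l,s,c=cv2.connectedComponentsWithStats(o)
for i in range(1,n):
  if s[i,4]>8:
    P=pts('wrist',np.argwhere(l==i)[:,::-1],d,T);m=P.mean(0);print(c[i],s[i,4],m,'az rel scanner',np.arctan2(m[1]+.171,m[0]-.4746)-.371)
"
```

```text
23.35 p [ 0.4745 -0.171   0.07  ] rpy [-3.1409e+00 -9.0000e-04  2.4919e+00] F [-1.6  -0.59  6.33] M [-0.238  0.186 -0.192] op 0.0554 j [ 0.86  0.5  -0.71  2.01  0.45  0.8   0.81]
[366.23148148 262.44135802] 324 [ 0.4703047  -0.14136572  0.07385307] az rel scanner 1.34373749518008
```

Request:
servo_tool:
  rows:
    - [[0,0,0],-0.05,1]
    - [[0,0,0],-0.1,1]
    - [[0,0,0],-0.13,1]
    - [[0,0,0],-0.16,1]
    - [[0,0,0],-0.19,1]
    - [[0,0,0],-0.21,1]
    - [[0,0,0],-0.24,1]
    - [[0,0,0],-0.26,1]
    - [[0,0,0],-0.28,1]
    - [[0,0,0],-0.3,1]

```text
time_s: 24.65
ee_pos: [0.4746, -0.1711, 0.07]
tool_rot: [-3.141, -0.001, 2.518]
wrist_force: [-1.0, -0.4, 6.4]
opening: 0.0557
```

```bash
python3 -c "
from h import *
st()"
```

```text
24.65 p [ 0.4746 -0.1711  0.07  ] rpy [-3.1409e+00 -9.0000e-04  2.5181e+00] F [-0.98 -0.44  6.44] M [-0.22   0.209 -0.157] op 0.0557 j [ 0.87  0.5  -0.72  2.01  0.46  0.8   0.84]
```

Request:
servo_tool:
  rows:
    - [[0,0,0],-0.05,1]
    - [[0,0,0],-0.1,1]
    - [[0,0,0],-0.13,1]
    - [[0,0,0],-0.16,1]
    - [[0,0,0],-0.19,1]
    - [[0,0,0],-0.21,1]
    - [[0,0,0],-0.24,1]
    - [[0,0,0],-0.26,1]
    - [[0,0,0],-0.28,1]
    - [[0,0,0],-0.3,1]

```text
time_s: 25.9
ee_pos: [0.4745, -0.1711, 0.07]
tool_rot: [-3.141, -0.001, 2.544]
wrist_force: [-0.9, -0.3, 7.0]
opening: 0.0559
```

```bash
python3 -c "
from h import *
st()"
```

```text
25.9 p [ 0.4745 -0.1711  0.07  ] rpy [-3.1409e+00 -9.0000e-04  2.5442e+00] F [-0.86 -0.27  6.96] M [-0.338  0.2   -0.225] op 0.0559 j [ 0.87  0.5  -0.72  2.01  0.46  0.8   0.86]
```

Request:
servo_tool:
  rows:
    - [[0,0,0],-0.05,1]
    - [[0,0,0],-0.1,1]
    - [[0,0,0],-0.13,1]
    - [[0,0,0],-0.16,1]
    - [[0,0,0],-0.19,1]
    - [[0,0,0],-0.21,1]
    - [[0,0,0],-0.24,1]
    - [[0,0,0],-0.26,1]
    - [[0,0,0],-0.28,1]
    - [[0,0,0],-0.3,1]

```text
time_s: 27.15
ee_pos: [0.4746, -0.171, 0.07]
tool_rot: [-3.141, -0.001, 2.57]
wrist_force: [-1.1, -1.2, 6.1]
opening: 0.0554
```

```bash
python3 -c "
from h import *
st()"
```

```text
27.15 p [ 0.4746 -0.171   0.07  ] rpy [-3.1410e+00 -9.0000e-04  2.5704e+00] F [-1.1  -1.24  6.15] M [-0.269  0.135 -0.243] op 0.0554 j [ 0.88  0.5  -0.73  2.01  0.46  0.8   0.88]
```

Request:
servo_tool:
  rows:
    - [[0,0,0],-0.03,1]
    - [[0,0,0],-0.06,1]
    - [[0,0,0],-0.09,1]
    - [[0,0,0],-0.12,1]
    - [[0,0,0],-0.14,1]
    - [[0,0,0],-0.16,1]
    - [[0,0,0],-0.18,1]
    - [[0,0,0],-0.2,1]
    - [[0,0,0],-0.2,1]
    - [[0,0,0],-0.2,1]

```text
time_s: 28.4
ee_pos: [0.4747, -0.1711, 0.07]
tool_rot: [-3.141, -0.001, 2.588]
wrist_force: [0.1, -0.6, 6.5]
opening: 0.0553
```

```bash
python3 -c "
from h import *
st();T=tcp();a,d=snapshot('wrist')
h=cv2.cvtColor(a,cv2.COLOR_RGB2HSV);o=cv2.inRange(h,(3,130,50),(18,255,255));n,l,s,c=cv2.connectedComponentsWithStats(o)
for i in range(1,n):
  if s[i,4]>8:
    P=pts('wrist',np.argwhere(l==i)[:,::-1],d,T);m=P.mean(0);print(c[i],s[i,4],m,'az rel scanner',np.arctan2(m[1]+.171,m[0]-.4746)-.371)
"
```

```text
28.4 p [ 0.4747 -0.1711  0.07  ] rpy [-3.1411e+00 -7.0000e-04  2.5877e+00] F [ 0.14 -0.64  6.48] M [-0.301 -0.033 -0.269] op 0.0553 j [ 0.88  0.51 -0.73  2.01  0.47  0.8   0.9 ]
[366.24846626 262.34662577] 326 [ 0.46757072 -0.14183205  0.07419274] az rel scanner 1.4362803309517638
```

Request:
servo_tool:
  rows:
    - [[0,0,0],-0.03,1]
    - [[0,0,0],-0.06,1]
    - [[0,0,0],-0.08,1]
    - [[0,0,0],-0.1,1]
    - [[0,0,0],-0.12,1]
    - [[0,0,0],-0.14,1]
    - [[0,0,0],-0.15,1]
    - [[0,0,0],-0.15,1]
    - [[0,0,0],-0.15,1]
    - [[0,0,0],-0.15,1]

```text
time_s: 29.7
ee_pos: [0.4747, -0.1711, 0.07]
tool_rot: [-3.141, -0.001, 2.601]
wrist_force: [0.2, -1.2, 5.7]
opening: 0.0558
```

```bash
python3 -c "
from h import *
st();T=tcp();a,d=snapshot('wrist')
h=cv2.cvtColor(a,cv2.COLOR_RGB2HSV);o=cv2.inRange(h,(3,130,50),(18,255,255));n,l,s,c=cv2.connectedComponentsWithStats(o)
for i in range(1,n):
  if s[i,4]>8: print(c[i],s[i,4])
"
```

```text
29.7 p [ 0.4747 -0.1711  0.07  ] rpy [-3.1413e+00 -6.0000e-04  2.6007e+00] F [ 0.21 -1.18  5.69] M [-0.235 -0.203 -0.356] op 0.0558 j [ 0.88  0.51 -0.73  2.01  0.47  0.8   0.91]
[366.2293578  262.46788991] 327
```

The stop is met: Mz rose from 0.15 to 0.36 N m at about 1.44 rad, with no slip in the grip. I'll unload the torque slightly and lift.

Request:
servo_tool:
  rows:
    - [[0,0,0],0.15,1]
    - [[0,0,-0.02],0.15,1]
    - [[0,0,-0.04],0.15,1]
    - [[0,0,-0.06],0.15,1]
    - [[0,0,-0.09],0.15,1]
    - [[0,0,-0.13],0.15,1]
    - [[0,0,-0.2],0.15,1]
    - [[0,0,-0.3],0.15,1]
    - [[0,0,-0.45],0.15,1]
    - [[0,0,-0.6],0.15,1]

```text
time_s: 31.0
ee_pos: [0.4751, -0.171, 0.1068]
tool_rot: [3.142, 0.0, 2.587]
wrist_force: [0.1, 0.1, -3.6]
opening: 0.0556
```

```bash
python3 -c "
from h import *
st()"
```

```text
31.0 p [ 0.4751 -0.171   0.1068] rpy [3.1416e+00 1.0000e-04 2.5869e+00] F [ 0.06  0.05 -3.65] M [-0.002 -0.147 -0.013] op 0.0556 j [ 0.92  0.45 -0.77  1.98  0.41  0.87  0.94]
```

The wrist carries about 3.6 N, so the lens is held and clear of the mount. Now I move up and across to the stand.

Request:
servo_tool:
  rows:
    - [[0,0,-0.35],0,1]
    - [[0.1,0.25,-0.7],0,1]
    - [[0.35,0.75,-0.75],0,1]
    - [[0.7,1.5,-0.75],0,1]
    - [[1.1,2.3,-0.75],0,1]
    - [[1.5,3.15,-0.75],0,1]
    - [[1.85,3.95,-0.75],0,1]
    - [[2.2,4.65,-0.75],0,1]
    - [[2.42,5.1,-0.75],0,1]
    - [[2.52,5.31,-0.75],0,1]

```text
time_s: 32.25
ee_pos: [0.5142, 0.1811, 0.1515]
tool_rot: [3.141, -0.0, 2.589]
wrist_force: [0.0, 0.4, -3.1]
opening: 0.0552
```

```bash
python3 - <<'E'
from h import *
st();[snapshot("side") for i in range(4)];st();T=tcp();a,d=snapshot("wrist");save("w4.png",a);np.savez("w4.npz",a=a,d=d,T=T)
to(.5147,.1794,.09)
hsv=cv2.cvtColor(a,cv2.COLOR_RGB2HSV)
y=cv2.inRange(hsv,(22,120,70),(35,255,255));ij=np.argwhere(y>0)[:,::-1];P=pts("wrist",ij,d,T);s=(abs(P[:,2]-.04)<.006)&(np.hypot(*(P[:,:2]-[.5147,.1794]).T)<.06)
W=P[s][:,:2].astype(np.float32);print("ring",s.sum(),np.median(P[s][:,2]),cv2.minEnclosingCircle(W))
ij=np.argwhere(np.ones((480,640)))[:,::-1];P=pts("wrist",ij,d,T);h=np.median(P[(P[:,2]>.165)&(np.hypot(*(P[:,:2]-T[:2,3]).T)<.02)][:,2]);s=(abs(P[:,2]-h)<.003)&(np.hypot(*(P[:,:2]-T[:2,3]).T)<.04)
print("lens top",h,s.sum(),cv2.minEnclosingCircle(P[s][:,:2].astype(np.float32)))
E
```

```text
32.25 p [0.5142 0.1811 0.1515] rpy [ 3.1411e+00 -2.0000e-04  2.5887e+00] F [ 0.04  0.37 -3.08] M [-0.009 -0.139  0.021] op 0.0552 j [ 0.28  0.48 -0.86  1.85  0.43  1.01  0.26]
32.45 p [0.5144 0.1783 0.151 ] rpy [-3.141e+00  1.000e-04  2.586e+00] F [ 0.93  0.19 -2.51] M [-0.07  -0.143 -0.024] op 0.0554 j [ 0.29  0.48 -0.86  1.85  0.43  1.    0.26]
d units [0.01  0.023 1.017]
ring 2507 0.0385652712686681 ((0.5136829018592834, 0.18063318729400635), 0.045397598296403885)
lens top 0.1791173765421616 10973 ((0.5051741600036621, 0.18397685885429382), 0.038500215858221054)
```

View pics/w4.png

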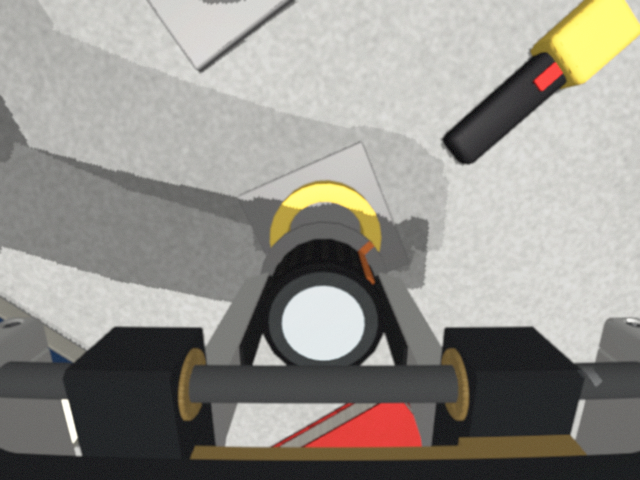

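The wrist view shows the lens held upright, with its window at (323,323). The target ring is beyond it at (325,225), and the hand-held scanner is at the right, clear of the path. I'll check the lens offset in the grip from its bright window.

```bash
python3 - <<'E'
from h import *
z=np.load("w4.npz");a,d,T=z["a"],z["d"],z["T"]
g=cv2.inRange(cv2.cvtColor(a,cv2.COLOR_RGB2HSV),(0,0,170),(180,70,255));n,l,s,c=cv2.connectedComponentsWithStats(g)
i=l[323,323];k=max(cv2.findContours((l==i).astype(np.uint8),0,1)[0],key=len)
print(c[i],s[i]);W=plane("wrist",k,.179,T)[:,:2].astype(np.float32);e=cv2.fitEllipse(W);print("win",e,"tcp",T[:3,3],"off",np.array(e[0])-T[:2,3])
y=cv2.inRange(cv2.cvtColor(a,cv2.COLOR_RGB2HSV),(22,120,70),(35,255,255));y[:,:250]=0;y[:,400:]=0
ij=np.argwhere(y>0)[:,::-1];P=plane("wrist",ij,.04,T);
# outer arc: top-most yellow pixel per column
o=[(u,np.flatnonzero(y[:,u])[0]) for u in range(280,372) if y[:,u].any()]
Q=plane("wrist",o,.04,T)[:,:2];A=np.c_[2*Q,np.ones(len(Q))];x=np.linalg.lstsq(A,(Q**2).sum(1),rcond=None)[0];print("ring fit",x[:2],np.sqrt(x[2]+x[0]**2+x[1]**2))
from scipy.optimize import least_squares
f=least_squares(lambda p:np.hypot(Q[:,0]-p[0],Q[:,1]-p[1])-.046,[.5147,.1794]);print("R=46 fit",f.x,np.abs(f.fun).max())
s=telemetry.get_state();print(s["ee_pos"])
E
```

```text
[322.69142499 322.75046943] [ 282  286   82   74 4793]
win ((0.5140401721000671, 0.17853614687919617), (0.03567545488476753, 0.03573044762015343), 102.87879943847656) tcp [0.51442609 0.17825065 0.15102836] off [-0.00038592  0.0002855 ]
ring fit [0.50949014 0.18304791] 0.04165733571303773
R=46 fit [0.51361584 0.180381  ] 0.0014538801685327271
[0.51449851 0.17794002 0.15100946]
```

Request:
servo_tool:
  rows:
    - [[0.02,0.03,0.1],0,1]
    - [[0.02,0.03,0.3],0,1]
    - [[0.02,0.03,0.5],0,1]
    - [[0.02,0.03,0.7],0,1]
    - [[0.02,0.03,0.85],0,1]
    - [[0.02,0.03,0.97],0,1]
    - [[0.02,0.03,1.07],0,1]
    - [[0.02,0.03,1.15],0,1]
    - [[0.02,0.03,1.2],0,1]
    - [[0.02,0.03,1.25],0,1]

```text
time_s: 33.75
ee_pos: [0.5144, 0.1816, 0.076]
tool_rot: [3.141, 0.0, 2.587]
wrist_force: [-0.3, 0.0, -4.4]
opening: 0.0556
```

```bash
python3 -c "
from h import *
st();to(.5142,.1799,.059)"
```

```text
33.75 p [0.5144 0.1816 0.076 ] rpy [3.1414e+00 1.0000e-04 2.5868e+00] F [-0.32  0.01 -4.42] M [ 0.04  -0.163 -0.011] op 0.0556 j [ 0.22  0.58 -0.79  1.9   0.53  0.88  0.18]
d units [-0.013 -0.026  0.284]
```

Request:
servo_tool:
  rows:
    - [[-0.01,-0.02,0.03],0,1]
    - [[-0.01,-0.02,0.07],0,1]
    - [[-0.01,-0.02,0.11],0,1]
    - [[-0.01,-0.02,0.15],0,1]
    - [[-0.01,-0.02,0.18],0,1]
    - [[-0.01,-0.02,0.2],0,1]
    - [[-0.01,-0.02,0.22],0,1]
    - [[-0.01,-0.02,0.235],0,1]
    - [[-0.01,-0.02,0.25],0,1]
    - [[-0.01,-0.02,0.25],0,1]

```text
time_s: 35.0
ee_pos: [0.5141, 0.1803, 0.061]
tool_rot: [3.142, -0.0, 2.587]
wrist_force: [0.2, -0.3, -3.0]
opening: 0.0559
```

```bash
python3 -c "
from h import *
st();to(.5142,.1799,.059)"
```

```text
35.0 p [0.5141 0.1803 0.061 ] rpy [ 3.1416e+00 -2.0000e-04  2.5868e+00] F [ 0.24 -0.35 -2.96] M [-0.033 -0.148 -0.057] op 0.0559 j [ 0.21  0.6  -0.77  1.91  0.55  0.85  0.16]
d units [-0.004 -0.005  0.033]
```

Request:
servo_tool:
  rows:
    - [[0,0,0.005],0,1]
    - [[0,0,0.01],0,1]
    - [[0,0,0.015],0,1]
    - [[0,0,0.02],0,1]
    - [[0,0,0.025],0,1]
    - [[0,0,0.03],0,1]
    - [[0,0,0.035],0,1]
    - [[0,0,0.038],0,1]
    - [[0,0,0.04],0,1]
    - [[0,0,0.04],0,1]

```text
time_s: 36.25
ee_pos: [0.5142, 0.1803, 0.0595]
tool_rot: [-3.141, 0.001, 2.587]
wrist_force: [-5.0, -2.4, 17.7]
opening: 0.0556
```

```bash
python3 -c "
from h import *
st()"
```

```text
36.25 p [0.5142 0.1803 0.0595] rpy [-3.1413e+00  7.0000e-04  2.5869e+00] F [-5.01 -2.43 17.71] M [-1.237  1.628 -0.032] op 0.0556 j [ 0.2   0.6  -0.77  1.91  0.55  0.85  0.16]
```

The lens is seated, with the wrist force going from -3 N to +18 N at TCP z 0.0595, where I expected it. I'll unload, then open.

Request:
servo_tool:
  rows:
    - [[0,0,-0.015],0,1]
    - [[0,0,-0.015],0,1]
    - [[0,0,-0.015],0,0.4]
    - [[0,0,-0.015],0,-0.3]
    - [[0,0,-0.015],0,-1]
    - [[0,0,-0.015],0,-1]
    - [[0,0,-0.015],0,-1]
    - [[0,0,-0.015],0,-1]
    - [[0,0,-0.015],0,-1]
    - [[0,0,-0.015],0,-1]

```text
time_s: 37.5
ee_pos: [0.5141, 0.1802, 0.0595]
tool_rot: [-3.142, -0.0, 2.587]
wrist_force: [0.4, 1.0, -1.0]
opening: 0.094
```

```bash
python3 -c "
from h import *
st()"
```

```text
37.5 p [0.5141 0.1802 0.0595] rpy [-3.1416e+00 -1.0000e-04  2.5868e+00] F [ 0.43  0.98 -1.  ] M [ 0.05  -0.184 -0.038] op 0.094 j [ 0.21  0.6  -0.77  1.91  0.55  0.85  0.16]
```

Request:
servo_tool:
  rows:
    - [[0,0,-0.1],0,-1]
    - [[0,0,-0.3],0,-1]
    - [[0,0,-0.6],0,-1]
    - [[0,0,-1.0],0,-1]
    - [[0,0,-1.4],0,-1]
    - [[0,0,-1.8],0,-1]
    - [[0,0,-2.1],0,-1]
    - [[0,0,-2.3],0,-1]
    - [[0,0,-2.4],0,-1]
    - [[0,0,-2.4],0,-1]

```text
time_s: 38.75
ee_pos: [0.5141, 0.1802, 0.2035]
tool_rot: [-3.142, -0.0, 2.587]
wrist_force: [1.1, -0.5, -0.5]
opening: 0.0941
```

```bash
python3 - <<'E'
from h import *
st();snapshot("side");T=tcp();a,d=snapshot("wrist");save("w5.png",a)
ij=np.argwhere(np.ones((480,640)))[:,::-1];P=pts("wrist",ij,d,T);near=np.hypot(P[:,0]-.514,P[:,1]-.18)<.05
s=near&(abs(P[:,2]-.088)<.004);W=P[s];print("lens top",s.sum(),np.median(W[:,2]),cv2.minEnclosingCircle(W[:,:2].astype(np.float32)))
A=np.c_[W[:,:2]-W[:,:2].mean(0),np.ones(len(W))];print("tilt",np.linalg.lstsq(A,W[:,2],rcond=None)[0])
y=cv2.inRange(cv2.cvtColor(a,cv2.COLOR_RGB2HSV),(22,120,70),(35,255,255));m=(y[ij[:,1],ij[:,0]]>0)&near&(abs(P[:,2]-.04)<.006)
print("ring",m.sum(),cv2.minEnclosingCircle(P[m][:,:2].astype(np.float32)),np.median(P[m][:,2]))
E
```

```text
38.75 p [0.5141 0.1802 0.2035] rpy [-3.1416e+00 -1.0000e-04  2.5867e+00] F [ 1.1  -0.49 -0.46] M [-0.013 -0.137  0.016] op 0.0941 j [ 0.32  0.42 -0.9   1.8   0.36  1.1   0.31]
lens top 3382 0.08736428427369322 ((0.5137580037117004, 0.18135368824005127), 0.028451384976506233)
tilt [ 0.00328518 -0.00280767  0.0873294 ]
ring 2017 ((0.5145582556724548, 0.1802826225757599), 0.04558410122990608) 0.038611732270093235
```

View pics/w5.png

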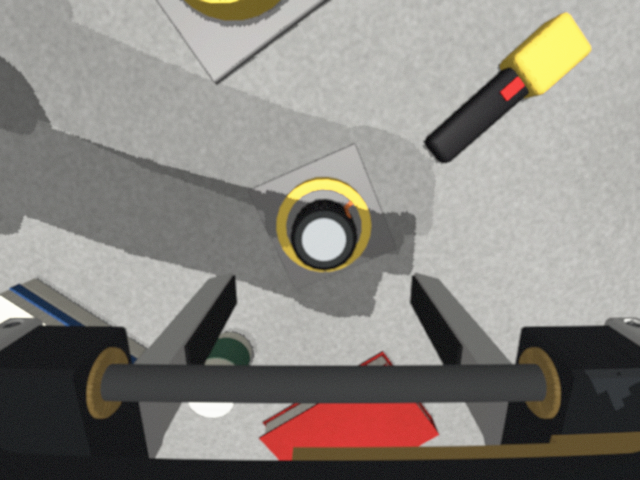

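The picture shows the lens upright on the ring, window at (324,240), with the gripper open and clear. The lens top is at z=0.0874 (0.088 expected), it is about 1.3 mm off centre, and its tilt is under 0.005 rad. I'm handing the job in.

```bash
python3 -c "
from h import *
print(r.close_job())"
```

```text
the job is handed in; nothing more can be done
None
```

The lens unit is standing upright in the round yellow service stand, released, and I handed the job in at about 39 s of the 70 s allowed. No verdict came back.

- **Button:** I pressed it until the force rose to about 23 N at its bottom. The camera then showed its top about 7 mm lower.
- **Turn:** I turned the lens unit anticlockwise in small steps. At about 1.44 rad the torque rose from about 0.15 to 0.36 N m, which I took as the stop. The orange line stayed fixed in the wrist view throughout, so the lens did not slip in the grip.
- **Lift and placing:** I backed off the torque and lifted the lens straight out. Then I lowered it into the smaller stand (measured ring 90/64 mm, rim 40 mm high) until it seated at about 20 N. I unloaded it before opening the gripper.

**Last checks:**
- The lens top was at z = 0.0874 m, against 0.088 m expected.
- The lens was about 1.3 mm off the ring's centre and tilted less than 0.005 rad.
- The gripper was fully open and about 14 cm above the placing height.
- The book, tub and hand-held scanner looked undisturbed in the last picture. I did not re-measure their positions.

The two estimates of the stand's centre differed by about 1.5 mm, within the fit's clearance. No check failed.

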